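# Close the brewing canister and tighten its lid clamp until the lever slips

### The arm

A 6-joint arm with a two-finger parallel gripper is mounted at the origin on the work surface. World frame = base frame: x ahead of the robot, y to its left, z up, the work surface at z = 0. Lengths are in m, angles in rad, forces in N, time in s.
With the tool pointing down it reaches from about 0.375 to 0.9 m from the base axis. Payload 3.1 kg.
Tool frame: the origin (TCP) lies midway between the tips of the shut fingers; the grasp point (between the pads) lies 19 mm behind it; y points along the fingers, x is the direction in which the jaws open and shut, and the axes are right-handed (so a half turn about y gives the same grasp; the last joint's range is limited). The gripper opens to 87 mm and grips with 3 to 60 N. Pads are 19 mm wide; open, the fingers measure 117 mm over their backs; the gripper's body (75 mm by 190 mm) begins 51 mm behind the grasp point.
Start: joints at [0.967, 0.527, 1.433, -0, 1.181, -0.178], TCP at [0.258, 0.569, 0.223] pointing down, gripper open.
Joint ranges: [-3.08, 3.08], [-0.75, 2.2], [0.22, 2.44], [-1.43, 4.57], [0, 2.65], [-2.85, 2.85]. Speed limits (rad/s): [2.79, 2.79, 3.14, 3.14, 3.14, 3.14].

### API

Orientations are given as a unit quaternion [x, y, z, w].
In Python, from rig import * gives the robot as it stands.
- The arm moves only by the tool jog_arm, never from a script. Its argument "series" is a list of rows, each a list of 7 numbers: the shift along the tool's x, y, z in mm, then the turn, a rotation vector about the tool's x, y, z in rad, then the gripper's target within -1 to 1 (shut at 1, half-way at 0, fully open at -1). A call has 1 to 20 rows; each row is the pose to reach, as a shift and turn from the pose commanded when the call began, along the tool's axes at that moment; what a row does not reach only later rows make up. A row lasts 1/8 s, in which the tool goes at most 62.5 mm and 10.7 degrees, less where a joint would pass 70% of its speed; a pose out of reach is approached as far as the arm can. A call with a gripper value outside its range is refused whole. The fingers move at their own pace and stop on an object; "grip_force" is the grip in N (left out, the last holds). Time passes only in rows, so rows that repeat a pose let the fingers close. It gives the time, the measured TCP pose, the force and the opening at its end, in the units of the state.
- get_obs(): the state, without advancing time (a new reading comes with each control period).
- camera(name): name is "side" or "top" or "wrist"; returns a dict with "img" (480x640x3 uint8, red, green, blue), "depth" (480x640 float32, m along the optical axis (not along the pixel's ray), 0 where there is no reading), "camera_matrix" (3x3 intrinsics, pixels), "D" ([k1, k2, p1, p2, k3] as OpenCV has them; the pictures are not rectified), "rvec" (rotation vector, rad) and "tvec" (3), from world to camera coordinates, as OpenCV has them. Camera axes: x right, y down, z forward; pixel columns grow to the right and rows downward; lengths in m; the calibration is good to about 2 mm. A picture is of the moment at which its call begins.
- hand_in(): hands the job in, once; it reports no verdict.
The state is a dict: "time": time; "q": joint angles; "joint_velocities": joint speeds; "joint_torque": joint torques, N m; "position": TCP position; "tool_rot": TCP orientation; "ft_force": force on the tool from outside, world axes, zero at the start; "moment": the same for the moment, N m; "grip_width": finger opening in m.
Only numpy, scipy, OpenCV 4.12 (cv2) and the standard library are available. Lean on these libraries where they do the work, as an engineer would, in place of code of your own. Each camera call takes 0.05 s, during which the arm holds its last target.

### The job

Close the coffee brewing canister: set the large lid gently on its open mouth, seated and level (first swing the lid clamp out of the way if it hangs over the mouth), and let go of it. Then turn the clamp lever clockwise, seen from above, until the clamp arm reaches its stop over the lid and the lever slips on past it; stop there, less than an eighth of a turn into the slip, with the arm left at its stop. Leave the small lid, the flask, the tin and the mug where they stand, and end with the robot clear of everything.

Things in the scene. Friction and masses are not known exactly. Their poses are not given: they have to be found in the camera images.
- canister: Fixed open stainless canister, 132 mm outer diameter (136 at the foot), 110 mm high, wall 5 mm (mouth 122 mm wide). Origin: centre of its underside on the table; z up. The clamp post stands 105 mm from its axis, along the canister's own -y axis.
- canister_rim (a point): Centre of the canister's mouth, level with the top of the rim, 110 mm above the table.
- clamp_axis (a point): Point on the vertical axis of the lid clamp (fixed 26 mm steel post beside the canister, 56 mm foot), 167 mm above the table, level with the top face of the lever's bar. Both the clamp arm and the lever turn about this axis.
- clamp_arm (a joint): Angle (rad) of the clamp arm, a dark steel bar 20 mm wide, 135 to 148 mm high, reaching 72 mm from the axis. 0 = open stop; grows clockwise seen from above to the closed stop at 1.571, where it points across the mouth, within 15 degrees of the canister's axis. Below 0.3 it is clear of the seated lid; above 0.55 it overhangs it. It turns with the lever (friction 0.1 N m) and stays where left.
- clamp_foot (a point): Underside of the round sprung rubber foot under the clamp arm's end, 60 mm from the clamp axis, 115 mm above the table. It rides up about 3 mm onto the seated lid's edge when the arm closes, with little added drag.
- lever (a joint): Slip angle (rad) of the lever relative to the arm: 0 at the start, lever pointing exactly opposite to the arm. The lever carries the arm until the arm is blocked; then, at 0.7 N m (8 N at the grip), it slips on clockwise and this grows. It stays where left and cannot go below 0: turned anticlockwise the lever takes the arm back. Well tightened: 0.12 to 0.75; no slip before the lid is on.
- lever_grip (a point): Middle of the upright black grip at the end of the lever: a freely spinning cylinder, 26 mm diameter, from 169 to 215 mm above the table, its axis 85 mm from the clamp axis. The point lies 192 mm above the table. The lever's bar is 20 mm wide, top at 167 mm.
- lid: The large loose lid, steel, about 0.3 kg: plate 140 mm diameter, from 10 to 18 mm above the origin; below it a plug 112 mm diameter, 10 mm deep, with a 4 mm chamfer, that drops into the mouth; on top an upright black cylindrical knob, 28 mm diameter, from 18 to 56 mm above the origin. Origin: centre of the plug's underside; it starts right way up on the table; z up.
- lid_seat (a point): Centre of the underside of the large lid's plate, 10 mm above the lid's origin; it lies at the rim's height when the lid is seated.
- small_lid: Bystander: a lid of the same kind but for another pot, plate 90 mm diameter, same knob. It may lie where the large lid otherwise lies. Origin: centre of its underside.
- flask: Bystander: steel vacuum flask, 80 mm diameter, 220 mm high. Origin: centre of its underside.
- tin: Bystander: white tea tin, 70 mm diameter, 185 mm high, standing just outside the lever's sweep. Origin: centre of its underside.
- mug: Bystander: white mug, 72 mm diameter and 85 mm high with a side handle. Origin: centre of its underside.
There are look-alikes about, which are no part of the job. What is shaped like the lid but purple is not meant.

How it is judged:
By the outcome, as a careful person would: the job done as asked, in the order asked, and still so for the second after the job is handed in, with the robot touching nothing.
It also fails if it takes over 66 s, if anything falls off the work surface, if the arm or the gripper's body presses on something with over 40 N, if the wrist force passes 120 N, or if a joint passes its speed limit or range.

## Working session

There is one attempt and no reset: what is moved stays moved. The work goes in short steps, Python scripts to look and compute and a tool call to move; the robot and the scene stay as the last step left them, time stands still between calls to the robot, and variables do not carry over. Pictures are saved under pics/ and viewed, and the job is handed in when it is done.

Besides the shell and the picture viewer there is one more tool, called after ">>>" as name([rows], argument=value, ...), one row to a line, values as JSON. jog_arm: Moves the arm, as the interface text tells. Its arguments: {"type":"object","properties":{"series":{"type":"array","items":{"type":"array","items":{"type":"number"}}},"grip_force":{"type":"number"}},"required":["series"]}

```bash
ls; mkdir -p pics
python3 - <<'E'
from rig import *
import cv2,pickle
d={}
for n in("side","top","wrist"):
    c=camera(n);d[n]=c;cv2.imwrite(f"pics/{n}0.png",c["img"][:,:,::-1]);print(n,c["camera_matrix"].tolist(),c["D"],c["rvec"],c["tvec"])
pickle.dump(d,open("c0.pkl","wb"))
print(get_obs())
E
```

```text
pics
side [[441.12295282292723, 0.0, 317.27244720738724], [0.0, 441.12295282292723, 235.3635244095563], [0.0, 0.0, 1.0]] [-0.06842071  0.          0.          0.          0.        ] [ 2.26737404 -0.07614352  0.03400565] [-0.58053092  0.19983131  1.1176311 ]
top [[439.178312220344, 0.0, 324.2789498348293], [0.0, 439.178312220344, 247.8895565708054], [0.0, 0.0, 1.0]] [0.01289992 0.         0.         0.         0.        ] [ 2.14341922 -2.11499533  0.22661986] [0.06424253 0.58571254 1.18636033]
wrist [[338.7137234447194, 0.0, 317.3259307274938], [0.0, 338.7137234447194, 239.42809849398418], [0.0, 0.0, 1.0]] [-0.03738571  0.          0.          0.          0.        ] [-2.43456774 -1.56962314 -0.21969692] [-0.62442336 -0.03315615  0.3917894 ]
{'time': 0.15, 'q': array([ 9.66504739e-01,  5.28268849e-01,  1.43354533e+00,  3.65610575e-06,
        1.18135305e+00, -1.78498337e-01]), 'joint_velocities': array([ 0.00107926, -0.00225096, -0.00393707,  0.00037558, -0.00012605,
       -0.00036386]), 'joint_torque': array([ 1.46625931e-03, -4.40429306e+01, -1.76843494e+01,  6.34466624e-02,
        5.52999624e-02, -9.79490528e-05]), 'position': array([0.25782682, 0.56877817, 0.22180637]), 'tool_rot': array([ 0.59457018,  0.38255045, -0.38357945, -0.59414497]), 'ft_force': array([0.71342372, 0.70249984, 0.18705157]), 'moment': array([0.02486111, 0.00202125, 0.00154948]), 'grip_width': 0.08731363379087614}
```

View pics/side0.png

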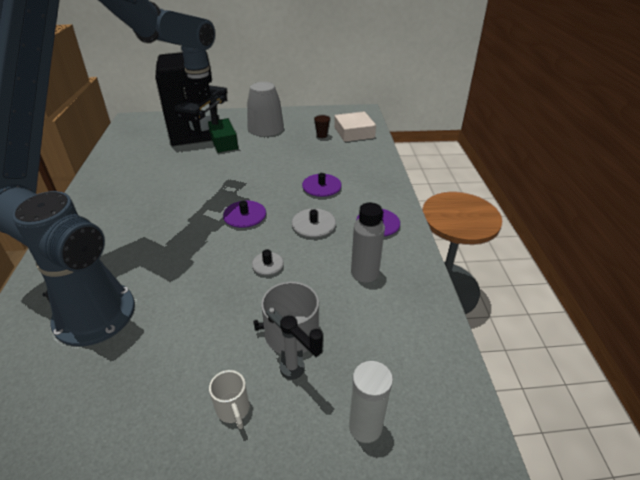

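View pics/top0.png

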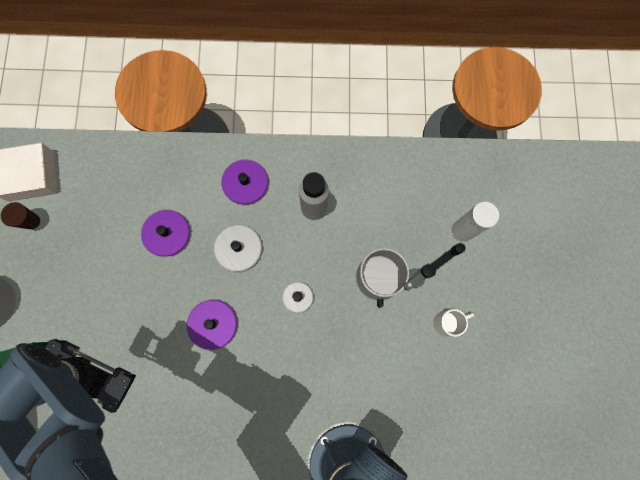

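View pics/wrist0.png

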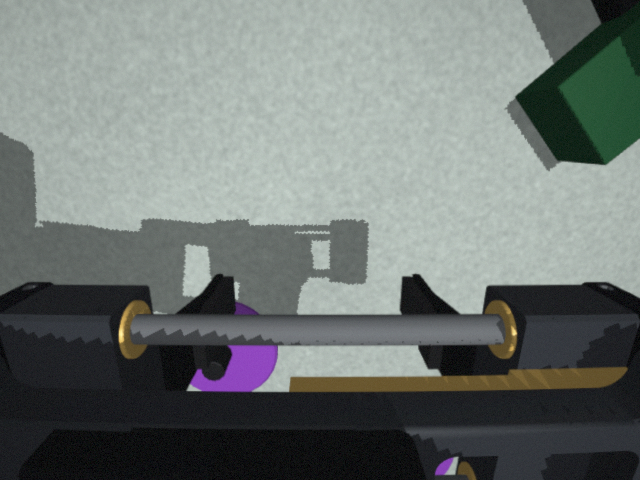

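```bash
cat > h.py <<'E'
import cv2,numpy as np,pickle
def ray(c,u,v):
    R,_=cv2.Rodrigues(c["rvec"]);p=cv2.undistortPoints(np.array([[[u,v]]],float),c["camera_matrix"],c["D"])[0,0]
    return -R.T@np.ravel(c["tvec"]),R.T@np.array([p[0],p[1],1.])
def onz(c,u,v,z):
    o,d=ray(c,u,v);return o+d*(z-o[2])/d[2]
def proj(c,P):
    return cv2.projectPoints(np.array(P,float).reshape(-1,1,3),c["rvec"],c["tvec"],c["camera_matrix"],c["D"])[0][:,0]
def crop(c,u0,v0,u1,v1,s,name):
    cv2.imwrite(name,cv2.resize(c["img"][v0:v1,u0:u1,::-1],None,fx=s,fy=s,interpolation=cv2.INTER_CUBIC))
E
python3 - <<'E'
from h import *
d=pickle.load(open("c0.pkl","rb"))
crop(d["top"],340,190,510,350,4.7,"pics/clamp.png")
crop(d["side"],190,240,410,460,2.7,"pics/clamps.png")
crop(d["top"],190,200,340,330,4.5,"pics/lids.png")
c=d["top"]
for n,u,v,z in [("lidknob",237,246,.056),("small",298,296.5,.056),("rim",385,273,.11),("post",428,271,.167),("grip",459.5,248,.215),("flask",313,184,.22),("tin",485.5,214,.185),("mug",454,322,.085),("armend",408,287,.148)]: print(n,onz(c,u,v,z).round(3))
E
```

```text
lidknob [0.586 0.318 0.056]
small [0.447 0.143 0.056]
rim [ 0.508 -0.09   0.11 ]
post [ 0.507 -0.192  0.167]
grip [ 0.559 -0.259  0.215]
flask [0.716 0.105 0.22 ]
tin [ 0.655 -0.341  0.185]
mug [ 0.382 -0.278  0.085]
armend [ 0.467 -0.143  0.148]
```

View pics/clamp.png

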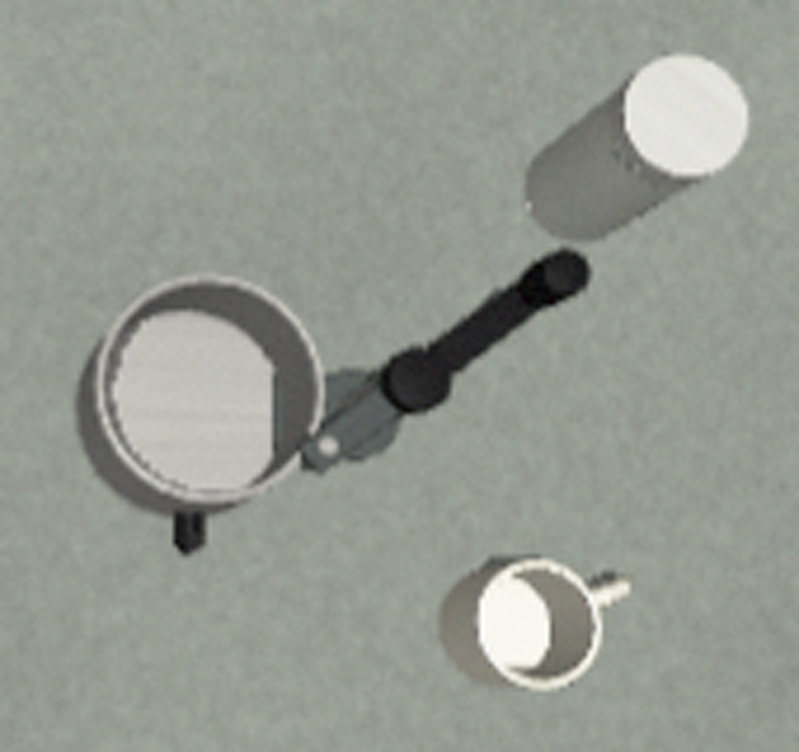

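View pics/clamps.png

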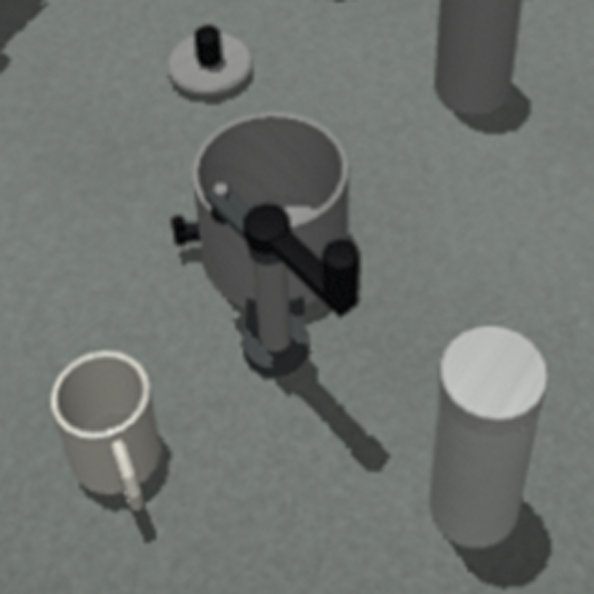

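View pics/lids.png

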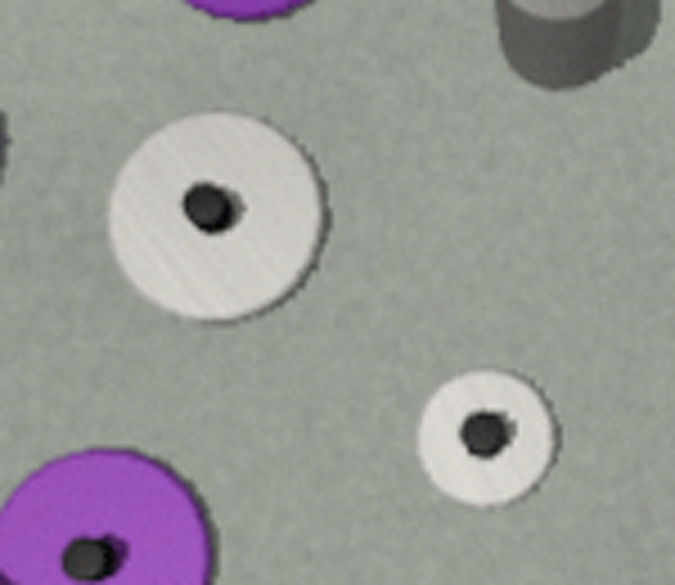

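Run:
```python
from h import *
from rig import *
from scipy.spatial.transform import Rotation as R
d=pickle.load(open("c0.pkl","rb"));o=get_obs()
print(R.from_quat(o["tool_rot"]).as_matrix().round(3))
print("wristcam rel tool",R.from_quat(o["tool_rot"]).inv().apply(ray(d["wrist"],320,240)[0]-o["position"]).round(3))
t,s=d["top"],d["side"]
# dark-blob centroids
def dark(c,u0,v0,u1,v1,th=45):
    g=c["img"][v0:v1,u0:u1].max(2)<th
    n,l,st,ce=cv2.connectedComponentsWithStats(g.astype(np.uint8))
    return [(st[i].tolist()[4],(st[i][:4]+[u0,v0,0,0]).tolist(),(ce[i]+[u0,v0]).round(1).tolist()) for i in range(1,n) if st[i][4]>10]
print("top clamp",dark(t,400,230,475,300)); print("top knob",dark(t,222,232,255,262)); print("side clamp",dark(s,255,300,340,380)); print("side knob",dark(s,300,200,330,230))
P={"knobtop":[.586,.318,.056],"grip":[.559,-.259,.215],"axis":[.507,-.192,.167],"rim":[.508,-.09,.11]}
for k,p in P.items(): print(k,proj(s,p).round(1))
def lidm(c,u0,v0,u1,v1,th):
    g=c["img"][v0:v1,u0:u1].min(2)>th
    n,l,st,ce=cv2.connectedComponentsWithStats(g.astype(np.uint8));i=1+np.argmax(st[1:,4]);
    cs,_=cv2.findContours((l==i).astype(np.uint8),cv2.RETR_EXTERNAL,cv2.CHAIN_APPROX_NONE)
    e=cv2.fitEllipse(max(cs,key=len));return np.array(e[0])+[u0,v0],e[1]
for c,b,z in((t,(205,215,275,280),.018),(s,(285,200,345,245),.018)):
    e=lidm(c,*b,165 if c is t else 120);print("lid",e,onz(c,*e[0],z).round(4))
for u,v in((385,273),(385,260),(428,271),(459,248)): print("depth",t["depth"][v,u])
# heights from depth in top: clamp
K=t["camera_matrix"]
for n,(u,v) in dict(hub=(428,271),grip=(460,247),dot=(409.8,284.9)).items():
    o_,dd=ray(t,u,v); print(n,(o_+dd*t["depth"][int(round(v)),int(round(u))]).round(3))
```

```text
[[ 0.413 -0.001 -0.911]
 [ 0.911 -0.001  0.413]
 [-0.002 -1.     0.   ]]
wristcam rel tool [ 0.    -0.163  0.077]
top clamp [(399, [421, 244, 44, 34], [441.9, 260.2])]
top knob [(44, [231, 242, 11, 9], [236.5, 245.9])]
side clamp [(19, [268, 317, 6, 6], [270.4, 319.8]), (814, [280, 316, 43, 41], [302.4, 334.9]), (61, [255, 321, 9, 9], [258.3, 325.4]), (20, [298, 351, 4, 6], [299.7, 353.5]), (34, [281, 352, 4, 13], [282.8, 357.7]), (120, [282, 366, 22, 13], [295.1, 373.2])]
side knob [(83, [310, 210, 7, 13], [313.2, 216.0])]
knobtop [[311.7 211.8]]
grip [[314.1 331.3]]
axis [[286.6 320.9]]
rim [[287.5 301.6]]
lid (array([236.88895607, 247.58811569]), (44.2329216003418, 46.168853759765625)) [0.5891 0.325  0.018 ]
lid (array([314.5320816 , 221.14688492]), (25.89958381652832, 45.61913299560547)) [0.5945 0.3192 0.018 ]
depth 1.2857395
depth 1.2901148
depth 1.1188614
depth 1.0827444
hub [ 0.506 -0.191  0.171]
grip [ 0.561 -0.26   0.216]
dot [ 0.472 -0.147  0.155]
```

>>> jog_arm([
  [0,-60,0,0,0,0,-1],
  [-630,-60,-617,0,1.145,0,-1],
  [-630,-60,-617,0,1.145,0,-1],
  [-630,-60,-617,0,1.145,0,-1],
  [-630,-60,-617,0,1.145,0,-1],
  [-630,-60,-617,0,1.145,0,-1],
  [-630,-60,-617,0,1.145,0,-1],
  [-630,-60,-617,0,1.145,0,-1],
  [-630,-60,-617,0,1.145,0,-1],
  [-630,-60,-617,0,1.145,0,-1],
  [-630,-60,-617,0,1.145,0,-1],
  [-630,-60,-617,0,1.145,0,-1],
  [-630,-60,-617,0,1.145,0,-1],
  [-630,-60,-617,0,1.145,0,-1],
  [-630,-60,-617,0,1.145,0,-1],
  [-630,-60,-617,0,1.145,0,-1],
  [-630,-60,-617,0,1.145,0,-1],
  [-630,-60,-617,0,1.145,0,-1],
])

```text
time: 2.4
position: [0.5591, -0.2575, 0.2824]
tool_rot: [-0.707, -0.0, 0.001, 0.708]
ft_force: [0.8, -0.2, -0.6]
grip_width: 0.087
```

Run:
```python
from h import *
from rig import *
from scipy.spatial.transform import Rotation as R
d={}
for n in("top","wrist","side"):
    c=camera(n);d[n]=c;cv2.imwrite(f"pics/{n}1.png",c["img"][:,:,::-1])
pickle.dump(d,open("c1.pkl","wb"))
o=get_obs();print(o["time"],o["position"],R.from_quat(o["tool_rot"]).as_matrix().round(3),o["q"].round(3),o["ft_force"])
```

```text
2.55 [ 0.55961127 -0.25780545  0.28293047] [[ 1.    -0.    -0.002]
 [ 0.002  0.     1.   ]
 [-0.    -1.     0.   ]] [-0.613  0.455  1.384  0.     1.303 -0.615] [0.24274544 0.72287162 0.79467277]
```

View pics/wrist1.png

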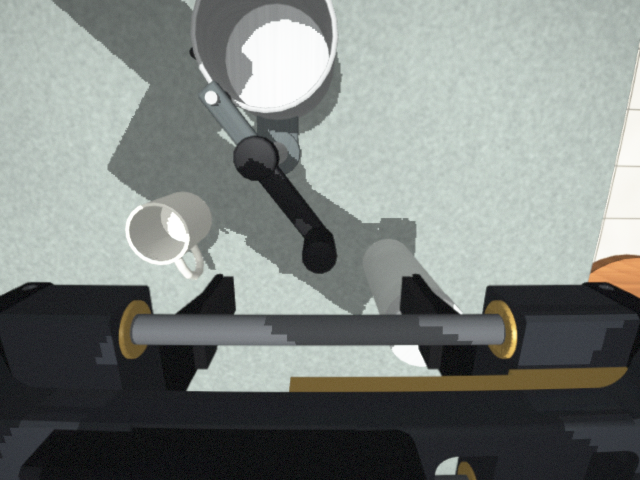

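View pics/side1.png

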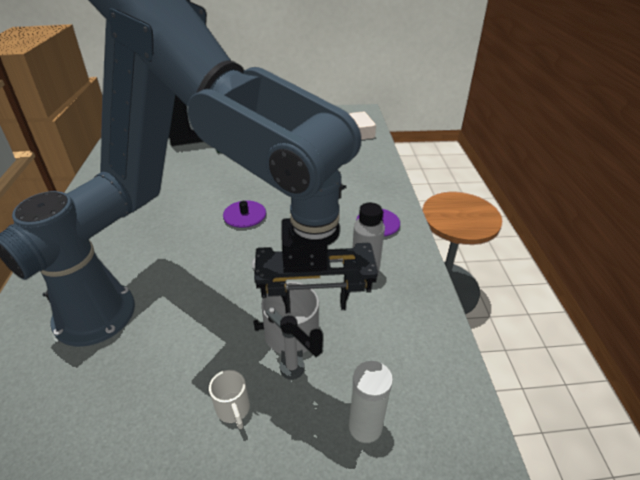

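Run:
```python
from h import *
d=pickle.load(open("c1.pkl","rb"));c=d["wrist"]
for n,u,v,z in [("hub",256,155,.171),("grip",320,244,.215),("dot",211,97.5,.152),("tin",415,358,.185)]: print(n,onz(c,u,v,z).round(4))
crop(c,170,0,360,280,2.1,"pics/w1c.png")
# rim: bright edge; sample radial
```

```text
hub [ 0.5103 -0.1906  0.171 ]
grip [ 0.5609 -0.2506  0.215 ]
dot [ 0.4722 -0.1455  0.152 ]
tin [ 0.6468 -0.3665  0.185 ]
```

View pics/w1c.png

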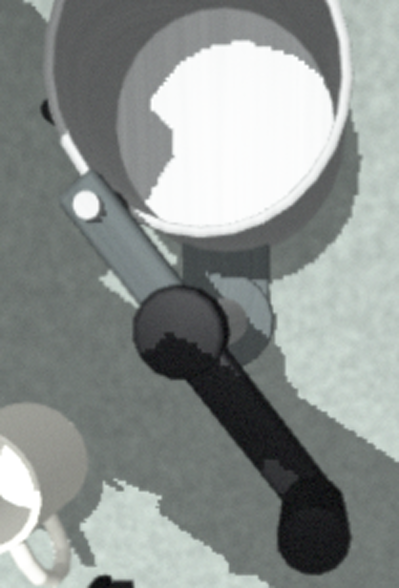

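Run:
```python
from h import *
d=pickle.load(open("c1.pkl","rb"));c=d["wrist"]
for n,u,v,z in [("hub",256.2,158,.171),("grip",319.8,254.8,.215),("dot",211.4,97.6,.152)]: print(n,onz(c,u,v,z).round(4))
```

```text
hub [ 0.5104 -0.1929  0.171 ]
grip [ 0.5607 -0.2587  0.215 ]
dot [ 0.4726 -0.1456  0.152 ]
```

>>> jog_arm([
  [0,50,-1,0,0,0,-1],
  [0,85,-1,0,0,0,-1],
  [0,105,-1,0,0,0,-1],
  [0,105,-1,0,0,0,-1],
  [0,105,-1,0,0,0,1],
  [0,105,-1,0,0,0,1],
  [0,105,-1,0,0,0,1],
  [0,105,-1,0,0,0,1],
  [0,105,-1,0,0,0,1],
  [0,105,-1,0,0,0,1],
], grip_force=15)

```text
time: 3.8
position: [0.5598, -0.2604, 0.1775]
tool_rot: [-0.707, 0.0, -0.0, 0.707]
ft_force: [0.6, -0.3, 0.3]
grip_width: 0.0347
```

>>> jog_arm([
  [0,0,0,0,0,0,1],
  [0,0,0,0,0,0,1],
  [0,0,0,0,0,0,1],
])

```text
time: 4.18
position: [0.56, -0.2605, 0.1775]
tool_rot: [0.707, 0.0, 0.0, -0.707]
ft_force: [0.5, -0.3, -0.4]
grip_width: 0.0254
```

>>> jog_arm([
  [3.5,0,2.8,0,0,0,1],
  [6.7,0,5.8,0,0,0,1],
  [12.8,0,12.3,0,0,0,1],
  [18.1,0,19.4,0,0,0,1],
  [22.7,0,27.1,0,0,0,1],
  [26.5,0,35.1,0,0,0,1],
  [28,0,39.3,0,0,0,1],
  [28,0,39.3,0,0,0,1],
])

```text
time: 5.18
position: [0.589, -0.2203, 0.1776]
tool_rot: [-0.707, -0.001, -0.001, 0.707]
ft_force: [5.8, -0.3, -4.0]
grip_width: 0.0257
```

>>> jog_arm([
  [2.2,0,4.3,0,0,0,1],
  [3.5,0,8.6,0,0,0,1],
  [3.5,0,8.6,0,0,0,1],
])

```text
time: 5.55
position: [0.5916, -0.2118, 0.1776]
tool_rot: [-0.707, -0.0, -0.0, 0.707]
ft_force: [3.8, -1.1, -2.6]
grip_width: 0.0255
```

>>> jog_arm([
  [1.3,0,3.6,0,0,0,1],
  [2.2,0,7.2,0,0,0,1],
  [2.2,0,7.2,0,0,0,1],
])

```text
time: 5.92
position: [0.5921, -0.21, 0.1775]
tool_rot: [0.71, -0.001, -0.001, -0.704]
ft_force: [-1.1, -13.0, -3.5]
grip_width: 0.0254
```

Run:
```python
from h import *
from rig import *
d={}
for n in("top","wrist","side"):
    c=camera(n);d[n]=c;cv2.imwrite(f"pics/{n}2.png",c["img"][:,:,::-1])
pickle.dump(d,open("c2.pkl","wb"))
o=get_obs();print(o["time"],o["position"],o["ft_force"])
```

```text
6.075 [ 0.59209373 -0.21001731  0.17757906] [ -0.99228046 -11.62790243  -4.06835998]
```

View pics/wrist2.png

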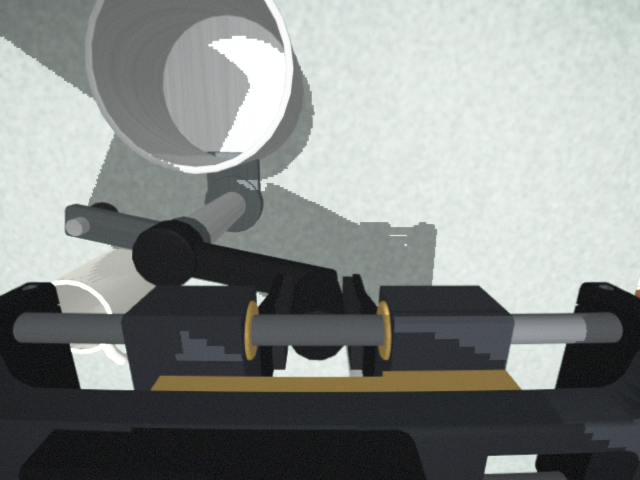

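>>> jog_arm([
  [0,0,-5.5,0,0,0,1],
  [0,0,-5.5,0,0,0,0],
  [0,0,-5.5,0,0,0,0],
  [0,0,-5.5,0,0,0,0],
  [0,0,-5.5,0,0,0,0],
])

```text
time: 6.7
position: [0.5934, -0.2104, 0.1776]
tool_rot: [-0.707, -0.0, 0.0, 0.707]
ft_force: [0.2, -0.0, 0.1]
grip_width: 0.0427
```

>>> jog_arm([
  [0,-50,0,0,0,0,0],
  [0,-100,0,0,0,0,-1],
  [-4,-110,60,0,0,0,-1],
  [-4,-110,470,0,0,0,-1],
  [-4,-110,470,0,0,0,-1],
  [-4,-110,470,0,0,0,-1],
  [-4,-110,470,0,0,0,-1],
  [-4,-110,470,0,0,0,-1],
  [-4,-110,470,0,0,0,-1],
  [-4,-110,470,0,0,0,-1],
  [-4,-110,470,0,0,0,-1],
  [-4,-110,470,0,0,0,-1],
  [-4,-110,470,0,0,0,-1],
])

```text
time: 8.32
position: [0.5897, 0.2577, 0.2875]
tool_rot: [0.707, -0.001, 0.001, -0.707]
ft_force: [0.6, 0.1, -0.9]
grip_width: 0.087
```

Run:
```python
from h import *
from rig import *
d={}
for n in("top","wrist","side"):
    c=camera(n);d[n]=c;cv2.imwrite(f"pics/{n}3.png",c["img"][:,:,::-1])
pickle.dump(d,open("c3.pkl","wb"))
o=get_obs();print(o["time"],o["position"],o["ft_force"],o["q"])
```

```text
8.475 [0.58976528 0.25793439 0.2876761 ] [-0.9941765  -0.46459671  0.42149761] [ 2.39031367e-01  4.92508066e-01  1.30486924e+00 -1.11068268e-04
  1.34427568e+00  2.40885211e-01]
```

View pics/wrist3.png

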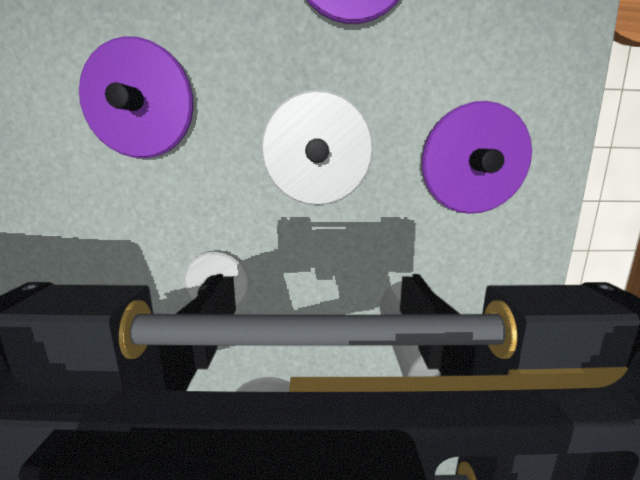

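View pics/top3.png

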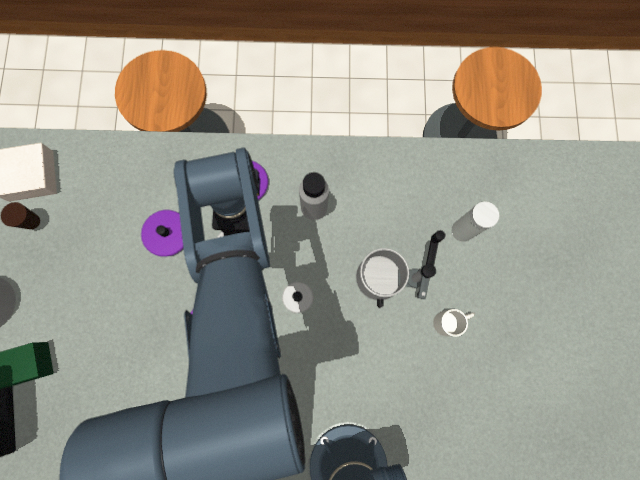

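```bash
cat >> h.py <<'E'
def bright_ellipse(c,b,th):
    u0,v0,u1,v1=b;g=c["img"][v0:v1,u0:u1].min(2)>th
    n,l,st,ce=cv2.connectedComponentsWithStats(g.astype(np.uint8));i=1+np.argmax(st[1:,4])
    cs,_=cv2.findContours((l==i).astype(np.uint8),cv2.RETR_EXTERNAL,cv2.CHAIN_APPROX_NONE)
    e=cv2.fitEllipse(cv2.convexHull(max(cs,key=len)));return np.array(e[0])+[u0,v0],e[1]
E
python3 - <<'E'
from h import *
d=pickle.load(open("c3.pkl","rb"));c=d["wrist"]
crop(c,240,70,400,220,4,"pics/w3c.png")
e=bright_ellipse(c,(245,75,390,215),175);print(e,onz(c,*e[0],.018).round(4), 0.14*338.7/(0.2877+.163-.018))
g=c["img"][130:170,295:340].max(2)<60
v,u=np.nonzero(g);print(u.mean()+295,v.mean()+130,onz(c,u.mean()+295,v.mean()+130,.05).round(4),len(u))
t=pickle.load(open("c0.pkl","rb"))["top"]
e=bright_ellipse(t,(205,215,275,280),150);print(e,onz(t,*e[0],.018).round(4))
E
```

```text
(array([325.21572876, 141.89756012]), (113.02590942382812, 136.7124786376953)) [0.5991 0.3343 0.018 ] 109.58631846544952
318.67532467532465 155.6883116883117 [0.591 0.319 0.05 ] 154
(array([236.50394249, 247.62392044]), (45.8586540222168, 47.93129348754883)) [0.589  0.3261 0.018 ]
```

View pics/w3c.png

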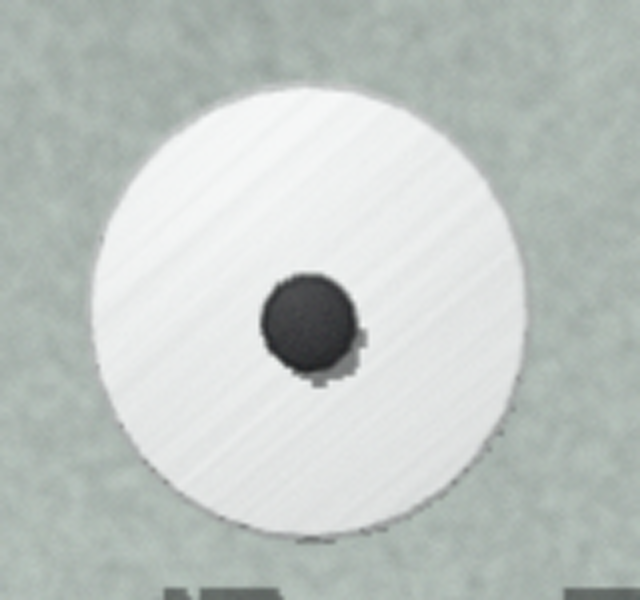

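Run:
```python
from h import *
d=pickle.load(open("c3.pkl","rb"));c=d["wrist"]
print(onz(c,317.5,150.75,.056).round(4),onz(c,317.25,148.1,.018).round(4))
```

```text
[0.5896 0.3247 0.056 ] [0.5893 0.3269 0.018 ]
```

>>> jog_arm([
  [0,50,68,0,0,0,-1],
  [0,110,68,0,0,0,-1],
  [0,170,68,0,0,0,-1],
  [0,225,68,0,0,0,-1],
  [0,250,68,0,0,0,-1],
  [0,264,68,0,0,0,-1],
  [0,264,68,0,0,0,-1],
  [0,264,68,0,0,0,1],
  [0,264,68,0,0,0,1],
  [0,264,68,0,0,0,1],
  [0,264,68,0,0,0,1],
  [0,264,68,0,0,0,1],
  [0,264,68,0,0,0,1],
  [0,264,68,0,0,0,1],
  [0,264,68,0,0,0,1],
  [0,264,68,0,0,0,1],
], grip_force=30)

```text
time: 10.48
position: [0.5894, 0.3272, 0.0235]
tool_rot: [0.707, -0.0, -0.0, -0.707]
ft_force: [-0.5, -0.3, 0.2]
grip_width: 0.0273
```

>>> jog_arm([
  [0,-15,0,0,0,0,1],
  [0,-40,0,0,0,0,1],
  [0,-90,0,0,0,0,1],
  [0,-150,0,0,0,0,1],
  [0,-200,0,0,0,0,1],
  [0,-200,0,0,0,0,1],
])

```text
time: 11.22
position: [0.5925, 0.3284, 0.2298]
tool_rot: [-0.706, -0.004, -0.004, 0.709]
ft_force: [0.1, 1.1, -4.0]
grip_width: 0.0272
```

Run:
```python
from h import *
from rig import *
d={}
for n in("wrist","side"):
    c=camera(n);d[n]=c;cv2.imwrite(f"pics/{n}4.png",c["img"][:,:,::-1])
pickle.dump(d,open("c4.pkl","wb"))
o=get_obs();print(o["time"],o["position"],o["ft_force"],o["moment"])
t=pickle.load(open("c0.pkl","rb"))["top"]
crop(t,350,240,420,310,8,"pics/rimt.png")
w=pickle.load(open("c2.pkl","rb"))["wrist"]
crop(w,80,0,320,200,3,"pics/rimw.png")
```

```text
11.325 [0.588595   0.32684293 0.22334289] [ 0.53795834 -0.40165519 -3.7473933 ] [-0.07843398  0.07478953 -0.03577801]
```

View pics/rimt.png

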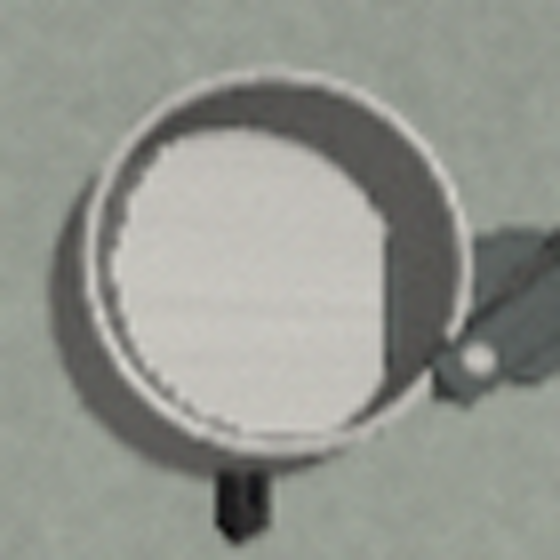

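View pics/rimw.png

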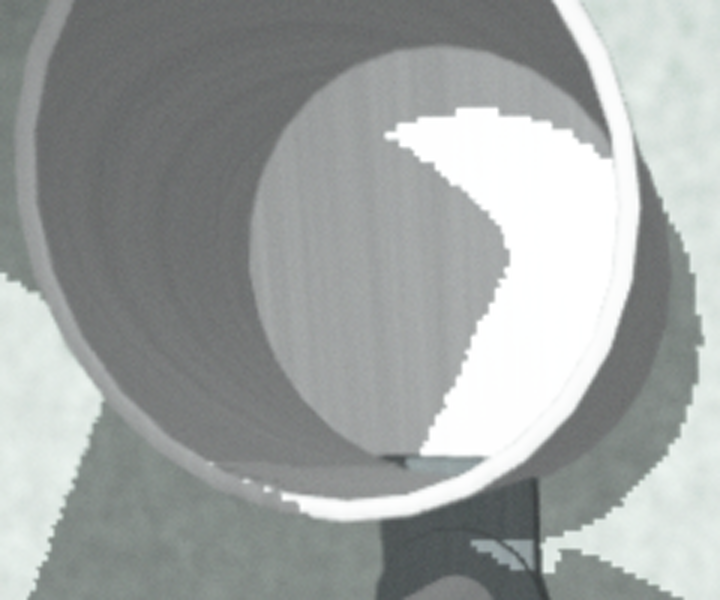

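View pics/side4.png

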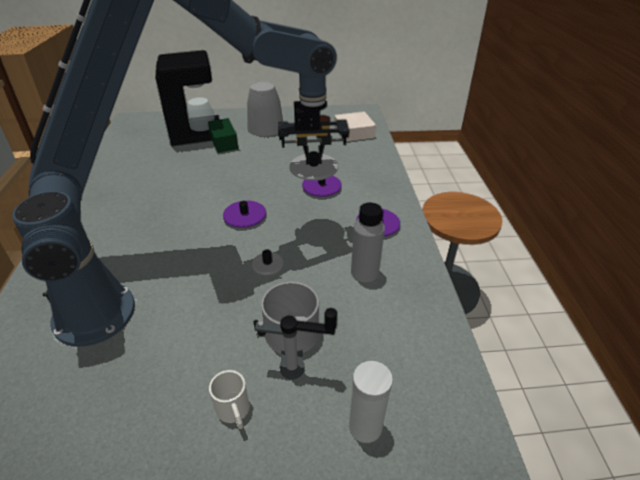

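Run:
```python
from h import *
from scipy.optimize import least_squares
def fit(c,pts,z,r):
    P=np.array([onz(c,u,v,z)[:2] for u,v in pts]);f=lambda p:np.hypot(*(P-p[:2]).T)-p[2]
    s=least_squares(f,[*P.mean(0),r]);s2=least_squares(lambda p:np.hypot(*(P-p).T)-r,P.mean(0));return s.x.round(4),s.fun.round(4),s2.x.round(4)
t=pickle.load(open("c0.pkl","rb"))["top"];w=pickle.load(open("c2.pkl","rb"))["wrist"];w1=pickle.load(open("c1.pkl","rb"))["wrist"]
print("axis",ray(w,317,239)[1])
f8=lambda L:[(x/8+350-.44,y/8+240-.44) for x,y in L]
print(fit(t,f8([(84,260),(278,66),(472,262),(272,455),(130,130),(412,125),(140,400)]),.11,.066))
f3=lambda L:[(x/3+80-.33,y/3-.33) for x,y in L]
print(fit(w,f3([(17,130),(45,290),(110,410),(200,480),(340,520),(500,485),(600,370),(640,200),(620,90)]),.11,.066))
```

```text
axis [-0.00405994 -0.28442123 -0.95869213]
(array([ 0.5108, -0.0884,  0.0657]), array([-0.0008,  0.0005, -0.0002, -0.0003, -0.0001, -0.    ,  0.0009]), array([ 0.5108, -0.0885]))
(array([ 0.511 , -0.0891,  0.0654]), array([ 0.0004, -0.0007,  0.0007, -0.0001, -0.0006,  0.0008, -0.0002,
        0.    , -0.0001]), array([ 0.5109, -0.0884]))
```

>>> jog_arm([
  [-4,0,-20,0,0,0,1],
  [-11,0,-60,0,0,0,1],
  [-21,0,-110,0,0,0,1],
  [-31,0,-165,0,0,0,1],
  [-41,0,-220,0,0,0,1],
  [-52,0,-275,0,0,0,1],
  [-62,0,-330,0,0,0,1],
  [-70,0,-375,0,0,0,1],
  [-76,0,-400,0,0,0,1],
  [-78,0,-414,0,0,0,1],
  [-78,0,-414,0,0,0,1],
  [-78,0,-414,0,0,0,1],
])

```text
time: 12.82
position: [0.5112, -0.0858, 0.2231]
tool_rot: [-0.707, 0.0, 0.001, 0.707]
ft_force: [0.1, -0.5, -3.8]
grip_width: 0.0274
```

Run:
```python
from h import *
from rig import *
from scipy.spatial.transform import Rotation as R
d={}
for n in("wrist","side","top"):
    c=camera(n);d[n]=c;cv2.imwrite(f"pics/{n}5.png",c["img"][:,:,::-1])
pickle.dump(d,open("c5.pkl","wb"))
o=get_obs();print(o["time"],o["position"],o["ft_force"],o["moment"]);print(R.from_quat(o["tool_rot"]).as_matrix().round(4))
```

```text
12.975 [ 0.51155542 -0.08573383  0.22348488] [ 0.84254526  0.76997948 -2.76126786] [-0.10355496 -0.01942976  0.00379418]
[[ 1.0e+00 -2.0e-04 -1.6e-03]
 [ 1.6e-03  3.0e-04  1.0e+00]
 [-2.0e-04 -1.0e+00  3.0e-04]]
```

View pics/wrist5.png

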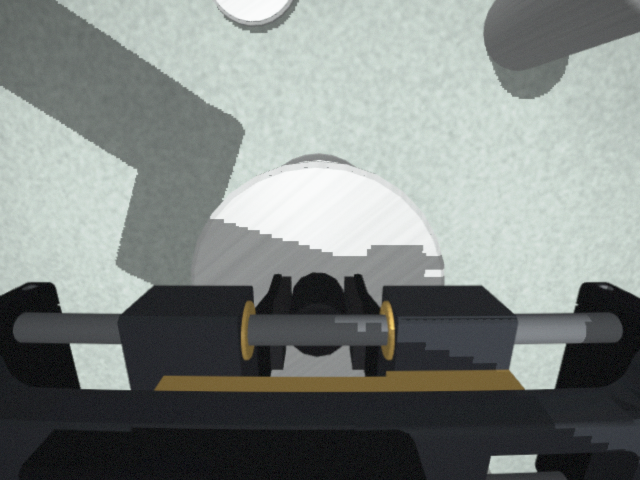

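View pics/side5.png

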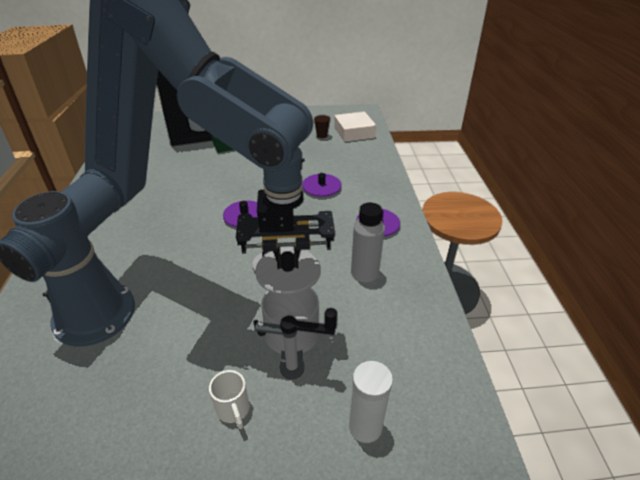

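Run:
```python
from h import *
d=pickle.load(open("c5.pkl","rb"));crop(d["wrist"],180,140,460,300,2.8,"pics/w5c.png");crop(d["side"],220,220,350,360,4,"pics/s5c.png")
```

```text
(no output)
```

View pics/w5c.png

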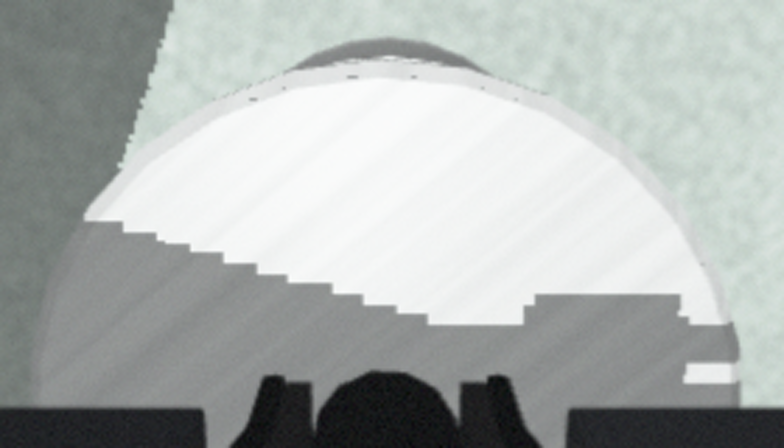

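View pics/s5c.png

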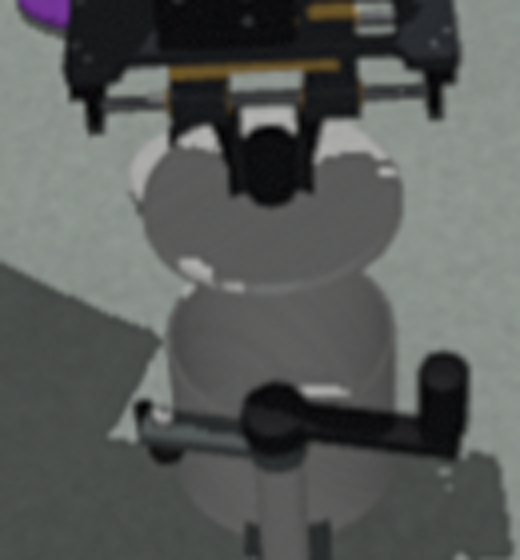

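Run:
```python
from h import *
from scipy.optimize import least_squares
w=pickle.load(open("c5.pkl","rb"))["wrist"]
P=np.array([onz(w,x/2.8+180,y/2.8+140,.218)[:2] for x,y in [(390,78),(230,112),(125,180),(530,96),(620,155),(690,245),(45,330)]])
s=least_squares(lambda p:np.hypot(*(P-p).T)-.07,[.51,-.09]);print(s.x.round(4),s.fun.round(4))
```

```text
[ 0.5116 -0.0913] [-0.     -0.0001  0.0003  0.0013  0.     -0.0017 -0.0012]
```

Run:
```python
from h import *
d=pickle.load(open("c5.pkl","rb"));w=d["wrist"]
print("knob far edge",onz(w,388/2.8+180,371/2.8+140,.256))
print("plate far",onz(w,390/2.8+180,78/2.8+140,.218))
s=d["side"]
# plate ellipse extremes side crop: left(~140),right 403,bottom 283
print("side plate near edge top",onz(s,265/4+220,284/4+220,.218))
for k in(.0,):
  for c in [(.5113,-.0871),(.5116,-.0913)]:
    a=np.linspace(0,6.28,13)[:-1];q=proj(s,[[c[0]+.07*np.cos(t),c[1]+.07*np.sin(t),.218] for t in np.linspace(0,6.28,361)]);print(((q-[220,220])*4).min(0),((q-[220,220])*4).max(0))
# compare initial lid view bias: grip at c1 etc
w3=pickle.load(open("c4.pkl","rb"))["wrist"];crop(w3,180,140,460,300,2.8,"pics/w4c.png")
```

```text
knob far edge [ 0.51147465 -0.06080802  0.256     ]
plate far [ 0.51181918 -0.02128087  0.218     ]
side plate near edge top [ 0.50924567 -0.15749851  0.218     ]
[134.8288969   99.42864939] [398.86882938 283.43760031]
[135.05999567 104.33805255] [399.99637612 289.5952494 ]
```

View pics/w4c.png

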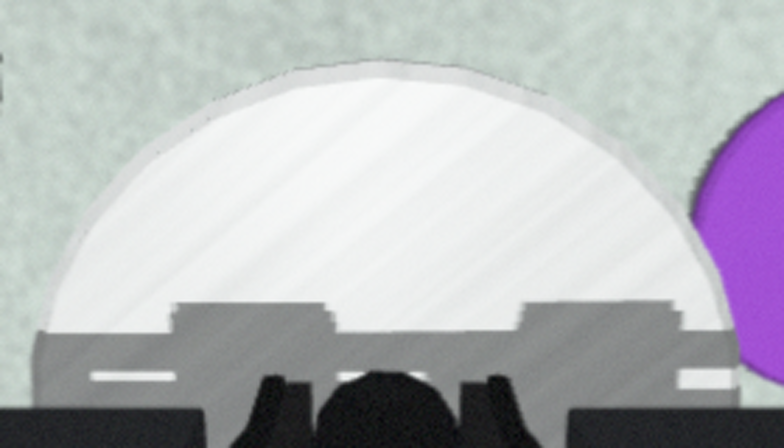

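Run:
```python
from h import *
from rig import *
d=pickle.load(open("c5.pkl","rb"));c=d["wrist"]
R,_=cv2.Rodrigues(c["rvec"])
def cloud(c,us,vs):
    P=[]
    for v in vs:
        for u in us:
            z=c["depth"][v,u]
            if z>0: o,dd=ray(c,u,v);P.append(o+dd*z)
    return np.array(P)
def plane(P):
    A=np.c_[P[:,:2]-P[:,:2].mean(0),np.ones(len(P))];x=np.linalg.lstsq(A,P[:,2],rcond=None)[0];return x.round(4),np.std(A@x-P[:,2]).round(4),P.mean(0).round(3)
print("plate",plane(cloud(c,range(240,400,8),range(190,262,6))))
print("table",plane(cloud(c,range(330,460,10),range(20,120,10))))
s=d["side"]
print("side plate",plane(cloud(s,range(264,312,3),range(266,288,2))))
```

```text
plate (array([ 0.0003, -0.0047,  0.2184]), np.float64(0.0006), array([ 0.51 , -0.049,  0.218]))
table (array([ 0.0004, -0.0024,  0.0008]), np.float64(0.0008), array([0.586, 0.068, 0.001]))
side plate (array([0.0037, 0.0488, 0.2178]), np.float64(0.0033), array([ 0.51 , -0.115,  0.218]))
```

>>> jog_arm([
  [-0.5,30,-1,0,0,0,1],
  [-0.5,60,-1,0,0,0,1],
  [-0.5,80,-1,0,0,0,1],
  [-0.5,86,-1,0,0,0,1],
  [-0.5,89,-1,0,0,0,1],
  [-0.5,92,-1,0,0,0,1],
  [-0.5,92,-1,0,0,0,1],
])

```text
time: 13.85
position: [0.5113, -0.0879, 0.132]
tool_rot: [0.707, 0.0, 0.0, -0.707]
ft_force: [0.7, 0.8, -4.2]
grip_width: 0.0277
```

Still hanging free at plug depth about 2 mm; continue gently.

>>> jog_arm([
  [0,1.5,0,0,0,0,1],
  [0,3,0,0,0,0,1],
  [0,4.5,0,0,0,0,1],
  [0,6,0,0,0,0,1],
  [0,6,0,0,0,0,1],
])

```text
time: 14.48
position: [0.5109, -0.0878, 0.1254]
tool_rot: [-0.707, 0.0, 0.0, 0.707]
ft_force: [-0.2, 0.7, -4.5]
grip_width: 0.0271
```

>>> jog_arm([
  [0,1,0,0,0,0,1],
  [0,2,0,0,0,0,1],
  [0,2,0,0,0,0,1],
])

```text
time: 14.85
position: [0.511, -0.0878, 0.1235]
tool_rot: [-0.707, 0.0, 0.0, 0.707]
ft_force: [0.8, -0.1, -3.3]
grip_width: 0.0268
```

>>> jog_arm([
  [0,0.8,0,0,0,0,1],
  [0,1.5,0,0,0,0,1],
  [0,1.5,0,0,0,0,1],
])

```text
time: 15.22
position: [0.511, -0.0878, 0.1233]
tool_rot: [0.707, 0.0, 0.0, -0.707]
ft_force: [-2.3, 0.6, 7.1]
grip_width: 0.0272
```

>>> jog_arm([
  [0,-1.2,0,0,0,0,1],
  [0,-1.2,0,0,0,0,-0.2],
  [0,-1.2,0,0,0,0,-0.2],
  [0,-1.2,0,0,0,0,-0.2],
  [0,-1.2,0,0,0,0,-0.2],
  [0,-20,0,0,0,0,-0.2],
  [0,-60,0,0,0,0,-1],
  [0,-110,0,0,0,0,-1],
  [0,-160,0,0,0,0,-1],
  [0,-160,0,0,0,0,-1],
])

```text
time: 16.48
position: [0.5136, -0.0888, 0.2864]
tool_rot: [0.708, 0.003, 0.003, -0.706]
ft_force: [-1.2, 0.1, -0.4]
grip_width: 0.083
```

Run:
```python
from h import *
from rig import *
d={}
for n in("wrist","side","top"):
    c=camera(n);d[n]=c;cv2.imwrite(f"pics/{n}6.png",c["img"][:,:,::-1])
pickle.dump(d,open("c6.pkl","wb"))
o=get_obs();print(o["time"],o["position"],o["ft_force"])
crop(d["side"],200,220,400,400,4,"pics/s6c.png")
c=d["wrist"]
def plane(us,vs):
    P=[]
    for v in vs:
        for u in us:
            z=c["depth"][v,u]
            if z>0:
                o,dd=ray(c,u,v);p=o+dd*z
                if abs(p[2]-.118)<.012:P.append(p)
    P=np.array(P);A=np.c_[P[:,:2]-P[:,:2].mean(0),np.ones(len(P))];x=np.linalg.lstsq(A,P[:,2],rcond=None)[0];return x.round(4),np.std(A@x-P[:,2]),len(P),P.min(0),P.max(0)
print(plane(range(220,420,4),range(170,280,4)))
```

```text
16.625 [ 0.51012335 -0.0874662   0.28113989] [-0.21738723 -0.63864497 -1.01810998]
(array([-1.000e-04,  2.900e-03,  1.187e-01]), np.float64(0.000939870741396434), 774, array([ 0.444164  , -0.15225177,  0.1146732 ]), array([ 0.57893847, -0.03856798,  0.12935015]))
```

View pics/wrist6.png

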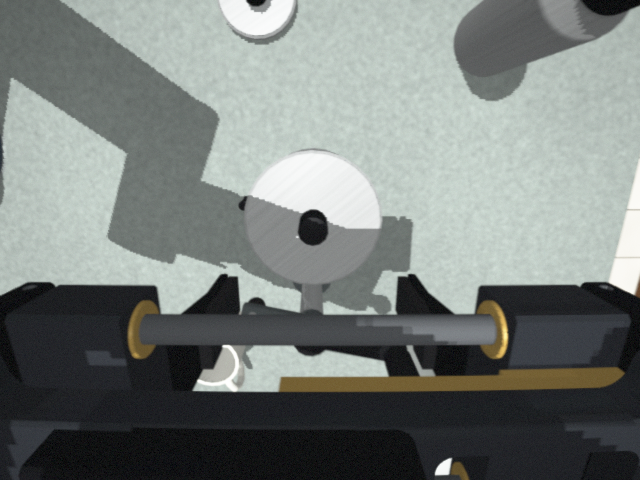

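View pics/s6c.png

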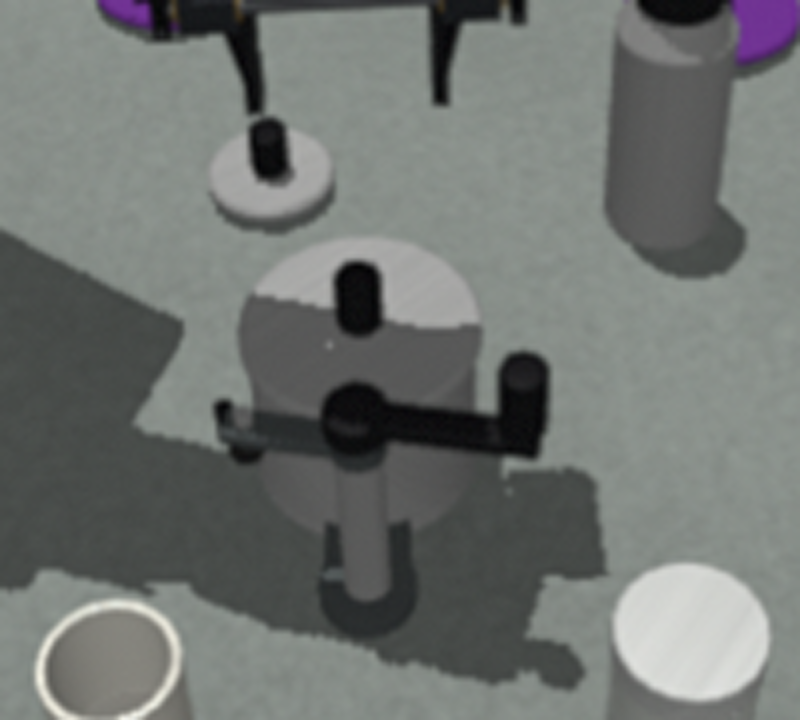

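>>> jog_arm([
  [41,0,-60,0,0,0,-0.3],
  [82,0,-123,0,0,0,-0.3],
  [82,0,-123,0,0,0,-0.3],
  [82,0,-123,0,0,0,-0.3],
  [82,50,-123,0,0,0,-0.3],
  [82,90,-123,0,0,0,-0.3],
  [82,105,-123,0,0,0,-0.3],
  [82,105,-123,0,0,0,-0.3],
], grip_force=15)

```text
time: 17.62
position: [0.592, -0.2096, 0.1761]
tool_rot: [-0.707, 0.001, 0.001, 0.708]
ft_force: [0.3, -0.2, 0.5]
grip_width: 0.0566
```

>>> jog_arm([
  [0,-1,0,0,0,0,1],
  [0,-1,0,0,0,0,1],
  [0,-1,0,0,0,0,1],
  [0,-1,0,0,0,0,1],
  [0,-1,0,0,0,0,1],
  [0,-1,0,0,0,0,1],
])

```text
time: 18.38
position: [0.5923, -0.2108, 0.1787]
tool_rot: [0.707, -0.0, -0.001, -0.707]
ft_force: [-3.7, -0.4, 5.8]
grip_width: 0.0258
```

Run:
```python
from h import *
from rig import *
o=get_obs();print(o["time"],o["position"],o["ft_force"],o["grip_width"])
# path from th0=-12.5 clockwise, r=85, axis
import numpy as np
a=np.array([.5085,-.192])
p0=a+.085*np.array([np.cos(np.radians(-12.5)),np.sin(np.radians(-12.5))]);print(p0)
for t in range(-12,-140,-6):
    p=a+.085*np.array([np.cos(np.radians(t-.5)),np.sin(np.radians(t-.5))]);print(t-.5,((p-p0)*1e3).round(1))
```

```text
18.375 [ 0.59225516 -0.21084359  0.17865686] [-3.70310712 -0.36124555  5.80050181] 0.02575884036400128
[ 0.59148516 -0.21039737]
-12.5 [0. 0.]
-18.5 [-2.4 -8.6]
-24.5 [ -5.6 -16.9]
-30.5 [ -9.7 -24.7]
-36.5 [-14.7 -32.2]
-42.5 [-20.3 -39. ]
-48.5 [-26.7 -45.3]
-54.5 [-33.6 -50.8]
-60.5 [-41.1 -55.6]
-66.5 [-49.1 -59.6]
-72.5 [-57.4 -62.7]
-78.5 [-66.  -64.9]
-84.5 [-74.8 -66.2]
-90.5 [-83.7 -66.6]
-96.5 [-92.6 -66.1]
-102.5 [-101.4  -64.6]
-108.5 [-110.   -62.2]
-114.5 [-118.2  -58.9]
-120.5 [-126.1  -54.8]
-126.5 [-133.5  -49.9]
-132.5 [-140.4  -44.3]
-138.5 [-146.6  -37.9]
```

>>> jog_arm([
  [-1.2,0,-4.3,0,0,0,1],
  [-2.4,0,-8.6,0,0,0,1],
  [-5.6,0,-16.9,0,0,0,1],
  [-9.7,0,-24.7,0,0,0,1],
  [-14.7,0,-32.2,0,0,0,1],
  [-20.3,0,-39,0,0,0,1],
  [-26.7,0,-45.3,0,0,0,1],
  [-33.6,0,-50.8,0,0,0,1],
  [-41.1,0,-55.6,0,0,0,1],
  [-49.1,0,-59.6,0,0,0,1],
  [-57.4,0,-62.7,0,0,0,1],
  [-66,0,-64.9,0,0,0,1],
  [-74.8,0,-66.2,0,0,0,1],
  [-74.8,0,-66.2,0,0,0,1],
])

```text
time: 20.12
position: [0.5177, -0.277, 0.1786]
tool_rot: [0.707, -0.0, 0.0, -0.707]
ft_force: [-1.6, 2.5, 6.2]
grip_width: 0.0256
```

>>> jog_arm([
  [-4.5,0,-0.2,0,0,0,1],
  [-8.9,0,-0.4,0,0,0,1],
  [-13.3,0,-0.2,0,0,0,1],
  [-17.8,0,0.1,0,0,0,1],
  [-17.8,0,0.1,0,0,0,1],
])

```text
time: 20.75
position: [0.5007, -0.2771, 0.1786]
tool_rot: [0.707, 0.0, 0.001, -0.707]
ft_force: [0.3, 2.6, 6.8]
grip_width: 0.0253
```

>>> jog_arm([
  [-4.4,0,0.7,0,0,0,1],
  [-8.8,0,1.5,0,0,0,1],
  [-13.1,0,2.6,0,0,0,1],
  [-17.4,0,3.9,0,0,0,1],
  [-17.4,0,3.9,0,0,0,1],
])

```text
time: 21.38
position: [0.486, -0.2744, 0.1787]
tool_rot: [0.708, 0.002, 0.003, -0.706]
ft_force: [7.6, 2.3, 2.2]
grip_width: 0.0254
```

Run:
```python
from h import *
from rig import *
d={}
for n in("wrist","side","top"):
    c=camera(n);d[n]=c;cv2.imwrite(f"pics/{n}7.png",c["img"][:,:,::-1])
pickle.dump(d,open("c7.pkl","wb"))
o=get_obs();print(o["time"],o["position"],o["ft_force"])
```

```text
21.525 [ 0.48596949 -0.27432992  0.17867814] [7.56084974 1.68467015 1.97665092]
```

View pics/wrist7.png

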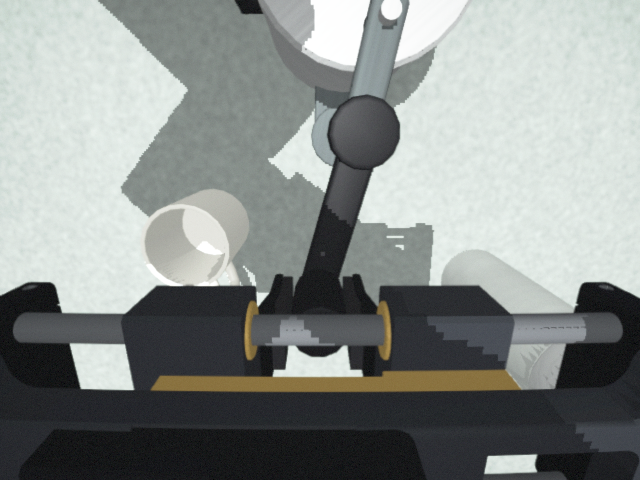

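>>> jog_arm([
  [-4.1,0,1.6,0,0,0,1],
  [-8.2,0,3.3,0,0,0,1],
  [-12.2,0,5.3,0,0,0,1],
  [-16.1,0,7.4,0,0,0,1],
  [-19.9,0,9.8,0,0,0,1],
  [-23.5,0,12.3,0,0,0,1],
  [-25.3,0,13.7,0,0,0,1],
  [-25.3,0,13.7,0,0,0,1],
])

```text
time: 22.52
position: [0.4611, -0.2627, 0.1788]
tool_rot: [0.71, 0.003, 0.003, -0.705]
ft_force: [7.1, -2.4, -0.4]
grip_width: 0.0257
```

Run:
```python
from h import *
from rig import *
d={}
for n in("wrist","side","top"):
    c=camera(n);d[n]=c;cv2.imwrite(f"pics/{n}8.png",c["img"][:,:,::-1])
pickle.dump(d,open("c8.pkl","wb"))
o=get_obs();print(o["time"],o["position"],o["ft_force"])
```

```text
22.675 [ 0.4611408  -0.26266904  0.17873653] [ 7.13670549 -2.50850316  0.18800157]
```

View pics/wrist8.png

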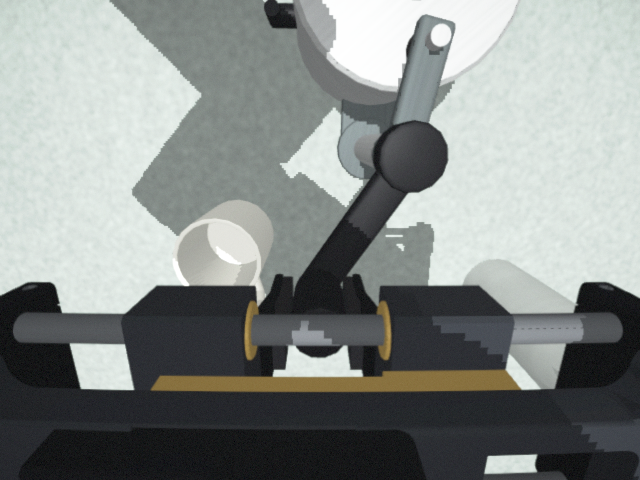

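>>> jog_arm([
  [0,0,0,0,0,0,-0.3],
  [0,0,0,0,0,0,-0.3],
  [0,0,0,0,0,0,-0.3],
  [0,0,0,0,0,0,-0.3],
  [0,0,0,0,0,0,-0.3],
])

```text
time: 23.3
position: [0.4574, -0.2592, 0.1779]
tool_rot: [-0.707, 0.0, 0.0, 0.707]
ft_force: [0.6, -0.0, -0.2]
grip_width: 0.056
```

>>> jog_arm([
  [0,-20,0,0,0,0,-0.3],
  [0,-60,0,0,0,0,-0.3],
  [0,-110,0,0,0,0,-0.3],
  [0,-150,0,0,0,0,-0.3],
  [0,-150,60,0,0,0,-0.3],
  [0,-150,120,0,0,0,-0.3],
  [20,-150,180,0,0,0,-0.3],
  [20,-150,240,0,0,0,-0.3],
  [20,-150,300,0,0,0,-0.3],
  [20,-150,360,0,0,0,-0.3],
  [20,-150,420,0,0,0,-0.3],
  [20,-150,420,0,0,0,-0.3],
  [20,-150,420,0,0,0,-0.3],
])

```text
time: 24.92
position: [0.4774, 0.1605, 0.3279]
tool_rot: [0.707, 0.0, -0.001, -0.707]
ft_force: [0.1, 0.3, -0.2]
grip_width: 0.0565
```

Run:
```python
from h import *
from rig import *
d={}
for n in("side","top"):
    c=camera(n);d[n]=c;cv2.imwrite(f"pics/{n}9.png",c["img"][:,:,::-1])
pickle.dump(d,open("c9.pkl","wb"))
o=get_obs();print(o["time"],o["position"],o["ft_force"],abs(o["joint_velocities"]).max())
crop(d["top"],340,190,510,350,4.7,"pics/t9c.png");crop(d["side"],200,220,400,400,4,"pics/s9c.png")
```

```text
25.025 [0.47775154 0.15944907 0.32795017] [-0.46433465  0.03849457  0.01595091] 0.014605406760588888
```

View pics/t9c.png

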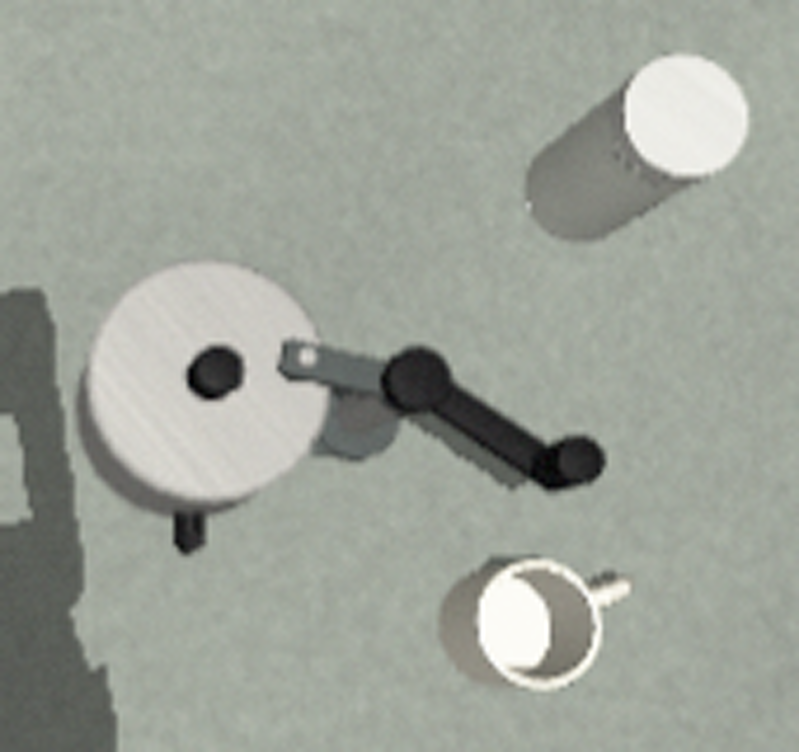

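View pics/s9c.png

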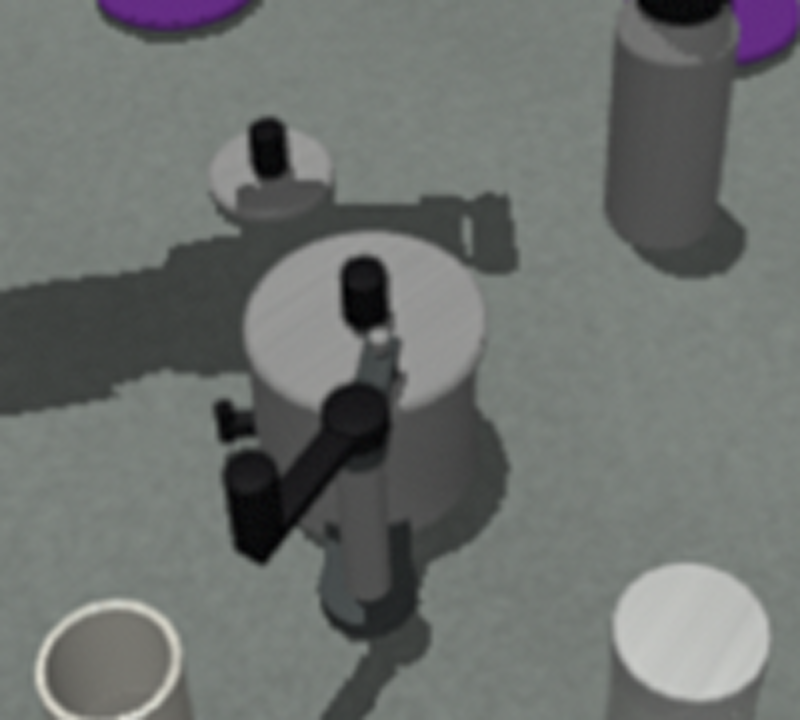

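View pics/top9.png

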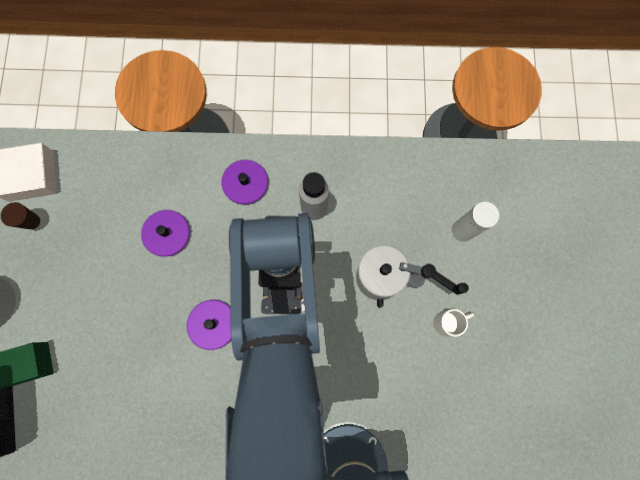

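Run:
```python
from h import *
d=pickle.load(open("c9.pkl","rb"));c=d["top"]
f=lambda x,y:(x/4.7+340-.4,y/4.7+190-.4)
hub=onz(c,*f(417,379),.171);grip=onz(c,*f(579,461),.215);dot=onz(c,*f(307,357),.155)
an=lambda p:np.degrees(np.arctan2(*(p-hub)[1::-1]))
L,A=an(grip),an(dot);print(hub,grip,dot,L,A,"slip",np.radians((A-180)-L))
P=[]
for v in range(244,300,2):
    for u in range(358,412,2):
        z=c["depth"][v,u];o,dd=ray(c,u,v);p=o+dd*z
        if abs(p[2]-.118)<.01:P.append(p)
P=np.array(P);X=np.c_[P[:,:2]-P[:,:2].mean(0),np.ones(len(P))];x=np.linalg.lstsq(X,P[:,2],rcond=None)[0];print(x,np.std(X@x-P[:,2]),P[:,:2].min(0),P[:,:2].max(0))
e=bright_ellipse(c,(350,235,420,305),140);print(e,onz(c,*e[0],.118))
```

```text
[ 0.50844923 -0.19144183  0.171     ] [ 0.46048108 -0.26256574  0.215     ] [ 0.5221212  -0.13523488  0.155     ] -123.99693602543029 76.32868729217451 slip 0.35474904941233676
[0.00553647 0.00286767 0.11813799] 0.0024468286526146393 [ 0.44652806 -0.15745913] [ 0.58143441 -0.01705738]
(array([385.41782761, 253.77830887]), (70.11284637451172, 213.40689086914062)) [ 0.55910349 -0.09109028  0.118     ]
```

```bash
python3 -c "
from rig import *
print(hand_in())"
```

```text
the job is handed in; nothing more can be done
None
```

The canister is closed and the job is handed in, at about 25 s on the robot's clock.

**What I did:** The clamp overhung the mouth, so I swung it anticlockwise to its open stop. I then picked up the large steel lid by its knob, leaving the small lid and the purple look-alikes alone. I lowered it into the mouth until it made contact at about 10 N, and let go. Last, I turned the lever clockwise to the arm's closed stop and on into the slip, at about 7.5 N on the grip. I released it there without backing off, and moved the robot clear.

**Last checks:**
- **Lid:** it lies level at 118 mm, with a slope under 0.006, as expected for a seated lid. The arm closing over it appears to have slid it about 3 mm, within the mouth's clearance.
- **Clamp arm:** it points at 76–78°, where I expect the closed stop, 90° from the open stop I felt.
- **Slip:** the top picture gives 0.35 rad and the tool position 0.38 rad, both within the 0.12–0.75 wanted.
- **Bystanders:** the flask, tin and mug stand unmoved in the top view. The arm hid the small lid there, but the side view shows it in place.
- **Robot:** it touches nothing and reads no force beyond noise.

**Checks that failed or disagreed:**
- **Lid in hand:** the wrist picture first put it about 4 mm off from the side view and the arm's position. The plate's light outer edge band accounts for the difference, and the lid went in with no side force.
- **Final lid outline:** the fit in the top picture failed, so I relied on the depth readings there.

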